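# Sort the gold and silver coins into their trays

## Task

Sort the coins: the slab and the tube with gold coins belong in the tray lined in golden yellow, those with silver coins in the tray lined in silver grey, each slab lying flat in the tray's wide bay and each tube standing upright in its narrow bay; the brass bell weight goes back upright, with its whole foot on the round green felt pad. Set every piece down rather than letting it drop, and leave the black loupe where it stands.

Things in the scene. Friction and masses are not known exactly. Their poses are not given: they have to be found in the camera images.
- slab_gold_c (a point): centre of the clear acrylic slab that holds one gold-coloured (brass yellow) coin in a black mount: a flat block 70 x 50 x 14 mm, lying flat, with a white paper strip at its +x end. x: along its 70 mm, y: along its 50 mm, z: up. The point is half-way up, 7 mm above its underside.
- tube_gold_c (a point): centre of the upright clear coin tube filled with gold-coloured (brass yellow) coins: a closed cylinder 32 mm across and 45 mm tall. z: up along its axis. The point is half-way up, 22.5 mm above its underside.
- tray_gold: fixed low walnut tray lined in golden yellow, 110 mm (x) by 164 mm (y) outside, walls 5 mm thick; origin at the centre of its underside, z up. Its lined floor is 4 mm above the underside, the rims of the walls and of the divider 8 mm above it. A 5 mm divider along x at y = +21.5 mm parts it into two bays, both 100 mm long in x: the wide slab bay from y = -77 to +19 mm (centre y = -29 mm) and the narrow tube bay from y = +24 to +77 mm (centre y = +50.5 mm).
- slab_silver_c (a point): centre of the clear acrylic slab that holds one silver-coloured (pale grey metal) coin in a black mount: a flat block 70 x 50 x 14 mm, lying flat, with a white paper strip at its +x end. x: along its 70 mm, y: along its 50 mm, z: up. The point is half-way up, 7 mm above its underside.
- tube_silver_c (a point): centre of the upright clear coin tube filled with silver-coloured (pale grey metal) coins: a closed cylinder 32 mm across and 45 mm tall. z: up along its axis. The point is half-way up, 22.5 mm above its underside.
- tray_silver: fixed low walnut tray lined in silver grey, 110 mm (x) by 164 mm (y) outside, walls 5 mm thick; origin at the centre of its underside, z up. Its lined floor is 4 mm above the underside, the rims of the walls and of the divider 8 mm above it. A 5 mm divider along x at y = +21.5 mm parts it into two bays, both 100 mm long in x: the wide slab bay from y = -77 to +19 mm (centre y = -29 mm) and the narrow tube bay from y = +24 to +77 mm (centre y = +50.5 mm).
- bell_c (a point): centre of the solid brass coin weight shaped like a small bell, upright: foot 44 mm across, narrowing to a straight round stem 18 mm across that runs from 26 to 49 mm above the underside; 52 mm tall in all, 150 to 230 g. z: up. The point is half-way up, 26 mm above its underside.
- pad: fixed round green felt pad, 80 mm across and 3 mm thick, lying on the shelf; origin at the centre of its underside, z up.
- loupe_c (a point): centre of a loose black loupe, a low disc 38 mm across and 18 mm tall with a glass lens on top, standing among the coins; it is not to be moved. The point is half-way up, 9 mm above its underside.

How it is judged (in metres and radians):
At the end, for the whole second after the job is handed in: Each slab lies flat (0.09 rad) on the floor of the wide bay, and each tube stands upright on that of the narrow bay, of the tray of its own metal; the bell stands upright on the pad, axis within 18 mm of its centre; the loupe is within 20 mm of its start; all are released and at rest (x of slab_gold_c in the frame of tray_gold between -0.04 and 0.04 m and y of slab_gold_c in the frame of tray_gold between -0.077 and 0.019 m and z of slab_gold_c in the frame of tray_gold below 0.0135 m and angle between each of slab_gold_c, tube_gold_c, slab_silver_c, tube_silver_c, bell_c's own z axis and vertical below 0.09 rad and x of tube_gold_c in the frame of tray_gold between -0.045 and 0.045 m and y of tube_gold_c in the frame of tray_gold between 0.024 and 0.077 m and z of tube_gold_c in the frame of tray_gold below 0.029 m and x of slab_silver_c in the frame of tray_silver between -0.04 and 0.04 m and y of slab_silver_c in the frame of tray_silver between -0.077 and 0.019 m and z of slab_silver_c in the frame of tray_silver below 0.0135 m and x of tube_silver_c in the frame of tray_silver between -0.045 and 0.045 m and y of tube_silver_c in the frame of tray_silver between 0.024 and 0.077 m and z of tube_silver_c in the frame of tray_silver below 0.029 m and horizontal distance between bell_c and pad below 0.018 m and z of bell_c in the frame of pad below 0.032 m and distance of loupe_c from where it was at the start of the episode below 0.02 m and linear speed of each of slab_gold, slab_silver, tube_gold, tube_silver, bell below 0.02 m/s); the robot touches nothing.
It fails at once if a coin slab, a coin tube or the bell is dropped or flung: moves at over 0.8 m/s while no finger touches it (a free fall of about 33 mm) ((linear speed of slab_gold above 0.8 m/s and contact force between slab_gold and the fingers below 0.01 N) or (linear speed of slab_silver above 0.8 m/s and contact force between slab_silver and the fingers below 0.01 N) or (linear speed of tube_gold above 0.8 m/s and contact force between tube_gold and the fingers below 0.01 N) or (linear speed of tube_silver above 0.8 m/s and contact force between tube_silver and the fingers below 0.01 N) or (linear speed of bell above 0.8 m/s and contact force between bell and the fingers below 0.01 N)).
It fails at once if the loupe is pushed or carried more than 20 mm from its place (distance of loupe_c from where it was at the start of the episode above 0.02 m).
It also fails if it takes over 120 s, if anything falls off the work surface, if the arm or the gripper's body presses on something with over 40 N, if the wrist force passes 120 N, or if a joint passes its speed limit or range.

## Robot

A 6-joint arm with a two-finger parallel gripper is mounted at the origin on the work surface. World frame = base frame: x ahead of the robot, y to its left, z up, the work surface at z = 0. Lengths are in m, angles in degrees, forces in N, time in s.
With the tool pointing down it reaches from about 0.375 to 0.9 m from the base axis. Payload 3.1 kg.
Tool frame: the origin (TCP) lies at the very end of the fingers, on their centre line; the grasp point (between the pads) lies 19 mm behind it (bot.tcp_to_grasp is the distance from the TCP to the grasp point, in m); z points along the fingers, y is the direction in which the jaws open and shut (so a half turn about z gives the same grasp; the last joint's range is limited). The gripper opens to 87 mm and grips with 3 to 60 N. Pads are 19 mm wide; open, the fingers measure 117 mm over their backs; the gripper's body (75 mm by 190 mm) begins 51 mm behind the grasp point.
Start: joints at [60.819, 30.224, 82.088, -0, 67.689, -10.227], TCP at [0.203, 0.591, 0.187] pointing down, gripper open.
Joint ranges: [-176.69, 176.69], [-43.24, 126.21], [12.49, 139.97], [-82, 262], [0, 151.66], [-163.58, 163.58]. Speed limits (degrees/s): [159.86, 159.86, 180, 180, 180, 180].

## Interface

Orientations are given as a 3x3 rotation matrix whose columns are the frame's x, y, z axes.
In Python, from rig import telemetry, eyes, order, bot gives the robot as it stands. The module is installed in compiled form; this text tells all that it offers.
- The arm moves only by the tool servo_tool, never from a script. Its argument "targets" is a list of rows, each a list of 2 entries, a list of its own where there are three numbers: the shift along the tool's x, y, z in m, then the turn, a rotation vector about the tool's x, y, z in rad. In form: [[[tx, ty, tz], [wx, wy, wz]], ...]. A call has 1 to 12 rows; each row is the pose to reach, as a shift and turn from the pose commanded when the call began, along the tool's axes at that moment; what a row does not reach only later rows make up. A row lasts 1/8 s, in which the tool goes at most 62.5 mm and 10.7 degrees, less where a joint would pass 70% of its speed; a pose out of reach is approached as far as the arm can. A call with a gripper value outside its range is refused whole. "gripper" is the finger opening in m, from 0 to 0.087, set as the call begins (left out, the last holds). The fingers move at their own pace and stop on an object; the grip force is fixed at half the most. Time passes only in rows, so rows that repeat a pose let the fingers close. It gives the time, the measured TCP pose, the force and the opening at its end, in the units of the state.
- telemetry.read_state(): the state, without advancing time (a new reading comes with each control period).
- eyes.capture(name): name is "side" or "top"; returns a dict with "pixels" (480x640x3 uint8, blue, green, red), "intrinsics" (3x3 intrinsics, pixels), "k1" (the pictures are not rectified: a ray, as slopes to the right and down, at radius r is drawn at 1 + k1 r^2 times it, then the intrinsics apply), "extrinsics" (4x4, takes a point from camera to world coordinates). Camera axes: x right, y down, z forward; pixel columns grow to the right and rows downward; lengths in m; the calibration is good to about 2 mm. A picture is of the moment at which its call begins. There is no depth.
- order.hand_in(): hands the job in, once; it reports no verdict.
The state is a dict: "time_s": time; "joint_positions": joint angles; "qvel": joint speeds; "tau": joint torques, N m; "position": TCP position; "tcp_rot": TCP orientation; "force": force on the tool from outside, world axes, zero at the start; "moment": the same for the moment, N m; "opening": opening from 0.0 (shut) to 1.0 (fully open).
Only numpy, scipy, OpenCV 4.12 (cv2) and the standard library are available. Lean on these libraries where they do the work, as an engineer would, in place of code of your own. Each camera call takes 0.05 s, during which the arm holds its last target. There are 200 camera calls.

## Working session

There is one attempt and no reset: what is moved stays moved. The work goes in short steps, Python scripts to look and compute and a tool call to move; the robot and the scene stay as the last step left them, time stands still between calls to the robot, and variables do not carry over. Pictures are saved under pics/ and viewed, about 12 in all and at most 16, crops included, and the job is handed in when it is done.

Besides the shell and the picture viewer there is one more tool, called after ">>>" as a command line: name --argument value ..., lists and objects as JSON in quotes. servo_tool: Moves the arm, as the interface text tells. Its arguments: {"type":"object","properties":{"targets":{"type":"array","items":{"type":"array"}},"gripper":{"type":"number"}},"required":["targets"]}

```bash
mkdir -p pics; cat > h.py <<'E'
import numpy as np, cv2
from rig import telemetry, eyes, order, bot
def ray(c,u,v):
    K=np.array(c["intrinsics"]);T=np.array(c["extrinsics"])
    d=cv2.undistortPoints(np.array([[[u,v]]],float),K,np.array([c["k1"],0,0,0.]))[0,0]
    return T[:3,3],T[:3,:3]@np.array([d[0],d[1],1])
def at(c,u,v,z):
    o,d=ray(c,u,v);return o+d*(z-o[2])/d[2]
def proj(c,p):
    K=np.array(c["intrinsics"]);T=np.linalg.inv(np.array(c["extrinsics"]))
    p=np.atleast_2d(p)
    return cv2.projectPoints(p@T[:3,:3].T+T[:3,3],np.zeros(3),np.zeros(3),K,np.array([c["k1"],0,0,0.]))[0][:,0]
def shot(n,name,s=1,crop=None):
    c=eyes.capture(n);im=np.array(c["pixels"])
    if crop: a,b,w,h=crop; im=im[b:b+h,a:a+w]
    if s!=1: im=cv2.resize(im,None,fx=s,fy=s,interpolation=cv2.INTER_CUBIC)
    cv2.imwrite(f"pics/{name}.png",im);return c
E
python3 - <<'E'
from h import *
for n in("top","side"):
    c=shot(n,n+"0",1.25);print(np.round(c["intrinsics"],1).tolist(),c["k1"],np.round(c["extrinsics"],3).tolist())
s=telemetry.read_state();print(s)
E
```

```text
[[514.3, 0.0, 321.4], [0.0, 514.3, 238.5], [0.0, 0.0, 1.0]] -0.1406042144391817 [[-0.028, -0.987, 0.161, 0.359], [-1.0, 0.027, -0.008, -0.001], [0.004, -0.161, -0.987, 0.98], [0.0, 0.0, 0.0, 1.0]]
[[516.6, 0.0, 321.4], [0.0, 516.6, 235.5], [0.0, 0.0, 1.0]] -0.0555910766367098 [[0.941, -0.251, 0.226, 0.295], [-0.337, -0.68, 0.651, -0.62], [-0.01, -0.689, -0.725, 0.731], [0.0, 0.0, 0.0, 1.0]]
{'time_s': 0.1, 'joint_positions': array([ 6.08206553e+01,  3.02709339e+01,  8.21469628e+01, -1.15751772e-03,
        6.76881950e+01, -1.02268731e+01]), 'qvel': array([ 0.01364309, -0.06886186, -0.19091123,  0.00782669,  0.03111069,
        0.0106816 ]), 'tau': array([-9.50474750e-04, -4.40989208e+01, -1.77151537e+01,  6.34275028e-02,
        5.33801015e-02, -4.48185403e-05]), 'position': array([0.20261932, 0.59050995, 0.18661011]), 'tcp_rot': array([[-9.45790677e-01,  3.24775630e-01, -8.86443728e-04],
       [ 3.24776691e-01,  9.45789331e-01, -1.62578269e-03],
       [ 3.10374424e-04, -1.82554637e-03, -9.99998286e-01]]), 'force': array([0.98077643, 0.54980001, 0.66721882]), 'moment': array([ 0.00587684, -0.0001206 , -0.01434886]), 'opening': 1.0022311313207708}
```

View pics/top0.png

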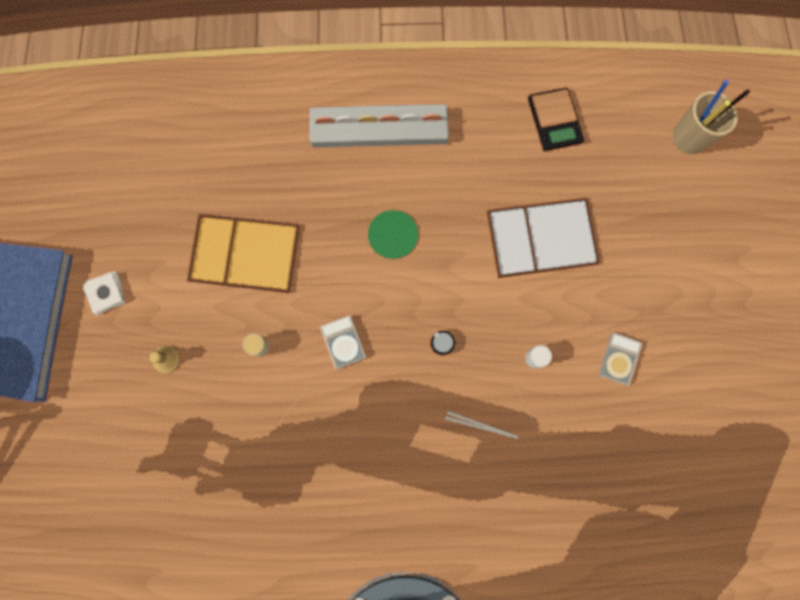

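View pics/side0.png

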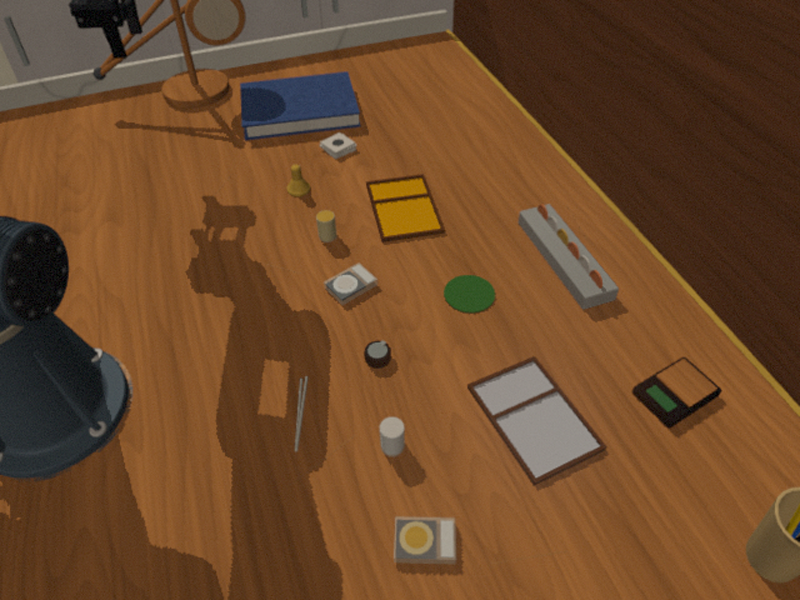

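The top view shows the gold tray (245,253), pad (393,234), silver tray (543,238), bell (165,359), gold tube (256,345), silver slab (343,342), loupe (443,343), silver tube (539,357) and gold slab (621,360). I'll enlarge both halves.

```bash
python3 - <<'E'
from h import *
shot("top","tl",3.5,(110,160,210,150)); shot("top","tr",3.5,(340,150,190,170))
E
```

```text
(no output)
```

View pics/tl.png

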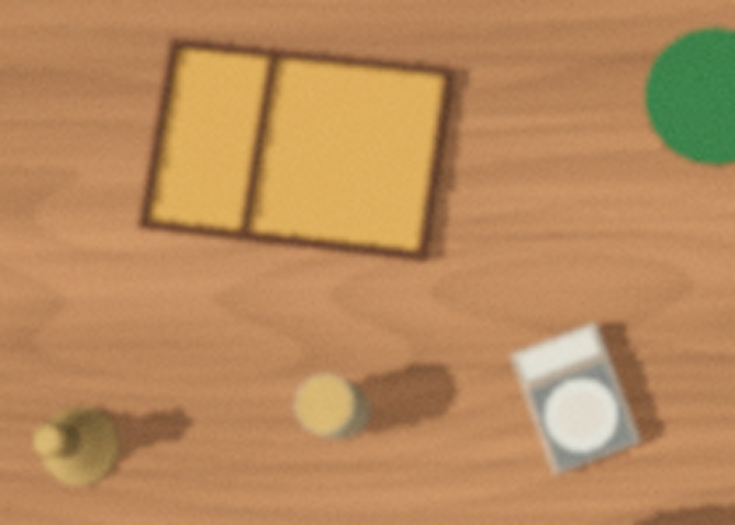

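View pics/tr.png

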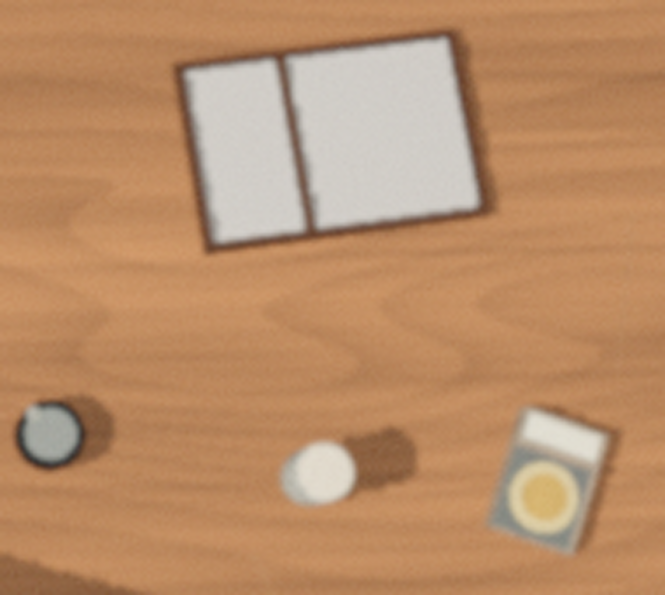

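The crops show sharp corners for both trays and slabs, and clear discs for the tubes, loupe, pad and bell foot. Next I compute positions and check them against the side view.

```bash
python3 - <<'E'
from h import *
c=eyes.capture("top")
s=eyes.capture("side"); im=np.array(s["pixels"]).copy()
def P(off,pts,z): return np.array([at(c,(u+.5)/3.5-.5+off[0],(v+.5)/3.5-.5+off[1],z) for u,v in pts])
L=(110,160);R=(340,150)
pts={"tray_gold":P(L,[(171,40),(456,68),(427,260),(141,227)],.008),"pad":P(L,[(714,96)],.003),"bellfoot":P(L,[(80,446)],.003),"belltop":P(L,[(50,440)],.050),
"tube_gold":P(L,[(324,404)],.045),"slab_silver":P(L,[(511,356),(596,322),(637,440),(556,473)],.014),
"tray_silver":P(R,[(176,66),(455,30),(490,212),(208,251)],.008),"loupe":P(R,[(50,434)],.018),"tube_silver":P(R,[(325,472)],.045),
"slab_gold":P(R,[(527,406),(612,430),(577,554),(488,524)],.014)}
for k,p in pts.items():
    e=""
    if len(p)==4:
        l=np.linalg.norm(np.roll(p,-1,0)-p,axis=1); 
        d=(p[0]-p[3]+p[1]-p[2])[:2]; d2=(p[1]-p[0]+p[2]-p[3])[:2]
        e=(np.round(l*1e3),"x-axis dir",np.degrees(np.arctan2(d[1],d[0])).round(1),"from y",(np.degrees(np.arctan2(-d2[1],-d2[0]))-90).round(1))
    print(k,p.mean(0).round(4),*e)
    for q in proj(s,p): cv2.circle(im,(int(q[0]*8),int(q[1]*8)),12,(255,0,255),-1,cv2.LINE_AA,3)
cv2.imwrite("pics/sc.png",cv2.resize(im[100:480,220:500],None,fx=1.55,fy=1.55,interpolation=cv2.INTER_CUBIC))
E
```

```text
tray_gold [0.5973 0.2366 0.008 ] [165. 110. 163. 109.] x-axis dir -7.8 from y -8.0
pad [0.6212 0.0031 0.003 ]
bellfoot [0.4335 0.3585 0.003 ]
belltop [0.4334 0.3577 0.05  ]
tube_gold [0.4498 0.2116 0.045 ]
slab_silver [0.453  0.0822 0.014 ] [49. 68. 47. 68.] x-axis dir 19.2 from y 20.6
tray_silver [ 0.6098 -0.2349  0.008 ] [163. 107. 162. 107.] x-axis dir 6.3 from y 6.5
loupe [ 0.4478 -0.0683  0.018 ]
tube_silver [ 0.421  -0.2099  0.045 ]
slab_gold [ 0.4152 -0.3425  0.014 ] [50. 72. 52. 69.] x-axis dir -21.6 from y -19.0
```

View pics/sc.png

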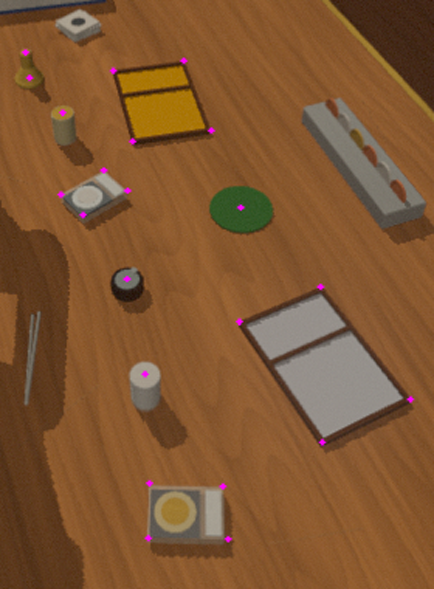

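Side-view reprojection agrees within a couple of mm, and everything stands at z=0. Now a helper that gives rows for world waypoints, beginning with the bell.

```bash
cat >> h.py <<'E'
from scipy.spatial.transform import Rotation as Ro
def down(jaw):
    a=np.radians(jaw);y=np.array([np.cos(a),np.sin(a),0]);z=np.array([0,0,-1.]);return np.stack([np.cross(y,z),y,z],1)
def plan(*wps):
    """wps: (x,y,z,jaw,nrows): prints rows (ease in/out per leg) in the present tool frame"""
    s=telemetry.read_state();p0=np.array(s["position"]);R0=np.array(s["tcp_rot"])
    jaw0=np.degrees(np.arctan2(R0[1,1],R0[0,1]));print("t",round(s["time_s"],1),"pos",p0.round(4),"jaw",jaw0.round(1),"f",np.round(s["force"],1),"open mm",round(s["opening"]*87,1))
    p,j=p0,jaw0;out=[]
    for *q,jw,n in wps:
        q=np.array(q);jw=j+(jw-j+90)%180-90
        for i in range(1,n+1):
            t=i/n;t=.5*t+.5*(3*t*t-2*t**3)
            x=p+(q-p)*t;R=down(j+(jw-j)*t)
            out.append([(R0.T@(x-p0)).round(3).tolist(),Ro.from_matrix(R0.T@R).as_rotvec().round(3).tolist()])
        p,j=q,jw
    print(len(out));print(str(out).replace(" ",""))
E
python3 - <<'E'
from h import *
plan((.4335,.358,.1,71,9),(.4335,.358,.06,71,3))
E
```

```text
t 0.3 pos [0.2028 0.5909 0.1871] jaw 71.0 f [0.1 1.  0.2] open mm 87.1
12
[[[-0.021,-0.011,0.006],[-0.001,-0.0,0.0]],[[-0.051,-0.025,0.015],[-0.001,-0.0,0.0]],[[-0.087,-0.043,0.026],[-0.001,-0.0,0.0]],[[-0.127,-0.063,0.038],[-0.001,-0.0,0.0]],[[-0.167,-0.083,0.05],[-0.001,-0.0,0.0]],[[-0.207,-0.102,0.061],[-0.001,-0.0,0.001]],[[-0.243,-0.12,0.072],[-0.001,-0.0,0.001]],[[-0.272,-0.135,0.081],[-0.001,-0.0,0.001]],[[-0.294,-0.145,0.087],[-0.001,-0.0,0.001]],[[-0.294,-0.145,0.099],[-0.001,-0.0,0.001]],[[-0.294,-0.145,0.115],[-0.001,-0.0,0.001]],[[-0.294,-0.145,0.127],[-0.001,-0.0,0.001]]]
```

>>> servo_tool --targets '[[[-0.021, -0.011, 0.006], [0, 0, 0]], [[-0.051, -0.025, 0.015], [0, 0, 0]], [[-0.087, -0.043, 0.026], [0, 0, 0]], [[-0.127, -0.063, 0.038], [0, 0, 0]], [[-0.167, -0.083, 0.05], [0, 0, 0]], [[-0.207, -0.102, 0.061], [0, 0, 0]], [[-0.243, -0.12, 0.072], [0, 0, 0]], [[-0.272, -0.135, 0.081], [0, 0, 0]], [[-0.294, -0.145, 0.087], [0, 0, 0]], [[-0.294, -0.145, 0.099], [0, 0, 0]], [[-0.294, -0.145, 0.115], [0, 0, 0]], [[-0.294, -0.145, 0.115], [0, 0, 0]]]' --gripper 0.087

```text
time_s: 1.8
position: [0.4317, 0.3581, 0.0707]
tcp_rot: [[-0.946, 0.324, -0.004], [0.324, 0.946, -0.002], [0.003, -0.003, -1.0]]
force: [0.4, -0.1, -0.5]
opening: 0.994
```

```bash
python3 - <<'E'
from h import *
plan((.4335,.358,.028,71,4))
c=shot("side","b1",5,(190,70,160,120))
E
```

```text
t 1.8 pos [0.4317 0.3581 0.0707] jaw 71.1 f [ 0.4 -0.1 -0.5] open mm 86.5
4
[[[-0.0,0.0,0.009],[-0.003,-0.003,0.0]],[[-0.001,0.0,0.021],[-0.003,-0.003,0.001]],[[-0.001,0.001,0.034],[-0.003,-0.003,0.001]],[[-0.002,0.001,0.043],[-0.003,-0.003,0.002]]]
```

View pics/b1.png

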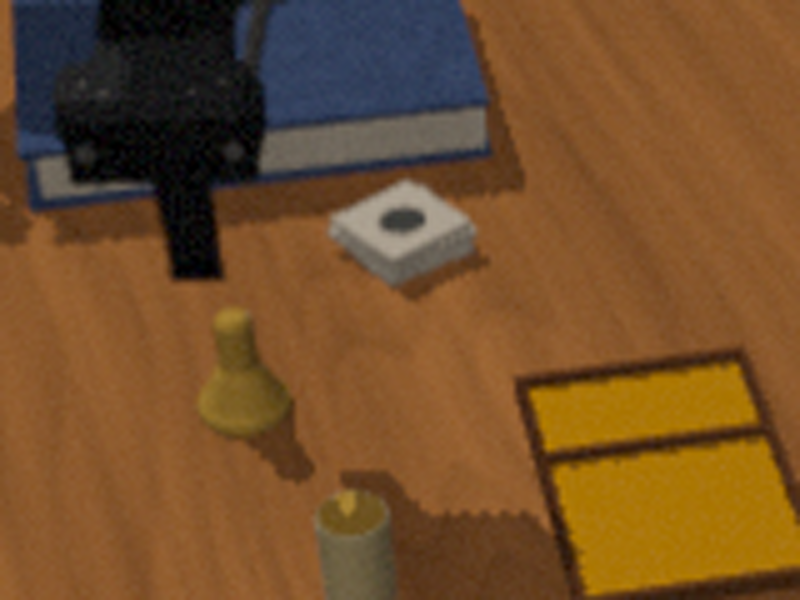

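The view shows one finger tip at crop (195,278) with the bell stem at (233,315) below; I'll check that against the projection.

```bash
python3 - <<'E'
from h import *
c=eyes.capture("side")
s=telemetry.read_state();p=np.array(s["position"]);y=np.array(s["tcp_rot"])[:,1]
for d in(-.0435,-.058,.0435): print(((proj(c,p+d*y)[0]-[190,70])*5).round(0))
print(((proj(c,[.4335,.358,.052])[0]-[190,70])*5).round(0))
plan((.4335,.358,.028,71,4))
E
```

```text
[212. 332.]
[209. 352.]
[233. 220.]
[230. 312.]
t 1.9 pos [0.433  0.3589 0.0721] jaw 71.1 f [-0.9 -0.2  0.4] open mm 87.0
4
[[[-0.0,-0.0,0.009],[-0.001,-0.001,0.0]],[[-0.0,-0.0,0.022],[-0.001,-0.001,0.001]],[[-0.001,-0.001,0.035],[-0.001,-0.001,0.002]],[[-0.001,-0.001,0.044],[-0.001,-0.001,0.002]]]
```

```bash
python3 - <<'E'
from h import *
s=telemetry.read_state();p=np.array(s["position"]);y=np.array(s["tcp_rot"])[:,1]
im=[]
for n,(a,b,w,h) in(("side",(190,70,130,160)),("top",(70,200,130,160))):
    c=eyes.capture(n);i=np.array(c["pixels"])[b:b+h,a:a+w];i=cv2.resize(i,None,fx=3,fy=3)
    for d,col in((-.0435,(255,0,255)),(0,(255,255,0)),(.0435,(255,0,255))):
        for z in (0,.07):
            q=(proj(c,p+d*y+[0,0,z])[0]-[a,b])*3;cv2.circle(i,tuple(int(t) for t in q),4,col,-1)
    im.append(i)
cv2.imwrite("pics/b2.png",np.hstack(im))
E
```

```text
(no output)
```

View pics/b2.png

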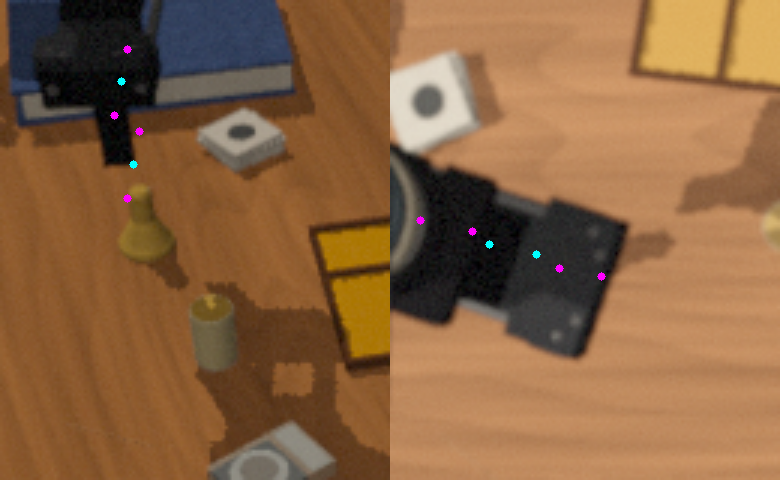

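```bash
python3 - <<'E'
from h import *
s=telemetry.read_state();p=np.array(s["position"]);R=np.array(s["tcp_rot"])
for n,(a,b,ox) in(("side",(190,70,0)),("top",(70,200,390))):
    c=eyes.capture(n)
    for nm,y,z,w in(("fingertip near outer",-.0585,0,.0095),("finger near root",-.0585,-.07,.0095),("body near bottom",-.095,-.07,.0375),("body near +60",-.095,-.13,.0375),("body far +60",.095,-.13,.0375),("rot90 finger -x",0,0,-.0585)):
        print(n,nm,[((proj(c,p+R@np.array([k*w,y,z]))[0]-[a,b])*3+[ox,0]).round(0).tolist() for k in(1,-1)])
E
```

```text
side fingertip near outer [[113.0, 211.0], [139.0, 210.0]]
side finger near root [[99.0, 127.0], [126.0, 126.0]]
side body near bottom [[50.0, 158.0], [162.0, 156.0]]
side body near +60 [[35.0, 79.0], [151.0, 77.0]]
side body far +60 [[74.0, -60.0], [177.0, -63.0]]
side rot90 finger -x [[213.0, 162.0], [56.0, 165.0]]
top fingertip near outer [[619.0, 298.0], [629.0, 268.0]]
top finger near root [[577.0, 292.0], [589.0, 260.0]]
top body near bottom [[621.0, 362.0], [666.0, 231.0]]
top body near +60 [[583.0, 361.0], [631.0, 221.0]]
top body far +60 [[263.0, 246.0], [311.0, 112.0]]
top rot90 finger -x [[568.0, 161.0], [503.0, 346.0]]
```

The gripper appears about 40 mm higher in the image than telemetry predicts. Descending to the planned grasp height is safe either way, so I'll do that and look again.

>>> servo_tool --targets '[[[0, 0, 0.01], [0, 0, 0]], [[0, 0, 0.022], [0, 0, 0]], [[0, 0, 0.034], [0, 0, 0]], [[0, 0, 0.044], [0, 0, 0]], [[0, 0, 0.044], [0, 0, 0]], [[0, 0, 0.044], [0, 0, 0]]]'

```text
time_s: 2.85
position: [0.4341, 0.3585, 0.0284]
tcp_rot: [[-0.946, 0.325, 0.0], [0.325, 0.946, 0.0], [-0.0, 0.0, -1.0]]
force: [-0.2, -0.3, 0.4]
opening: 1.003
```

```bash
python3 - <<'E'
from h import *
s=telemetry.read_state();p=np.array(s["position"]);R=np.array(s["tcp_rot"]);print(p,s["force"],s["opening"])
im=[]
for n,(a,b,w,h) in(("side",(190,70,130,150)),("top",(70,200,130,150))):
    c=eyes.capture(n);i=np.array(c["pixels"])[b:b+h,a:a+w];i=cv2.resize(i,None,fx=3,fy=3)
    for z,col in((0,(255,0,255)),(.02,(0,255,0)),(.04,(255,255,0))):
        for k in(1,-1):
            q=(proj(c,p+R@np.array([k*.0095,-.0585,-z]))[0]-[a,b])*3;cv2.circle(i,tuple(int(t) for t in q),3,col,-1)
    im.append(i)
cv2.imwrite("pics/b3.png",np.hstack(im))
E
```

```text
[0.43407307 0.35853472 0.02843342] [-0.19277733 -0.31847508  0.43148674] 1.0025771915823916
```

View pics/b3.png

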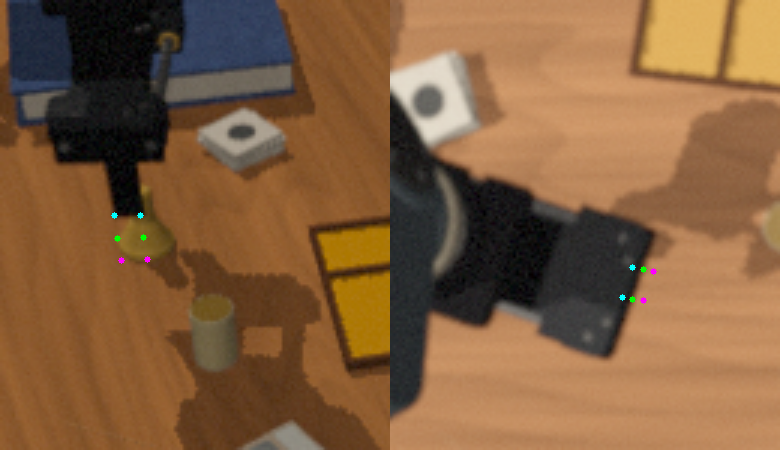

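The tip appears at v=215, again 40 mm above the telemetry prediction. With the open jaws clear of the foot, I can descend further and watch the force.

>>> servo_tool --targets '[[[0, 0, 0.008], [0, 0, 0]], [[0, 0, 0.015], [0, 0, 0]], [[0, 0, 0.02], [0, 0, 0]], [[0, 0, 0.02], [0, 0, 0]]]'

```text
time_s: 3.45
position: [0.4335, 0.3582, 0.0078]
tcp_rot: [[-0.946, 0.325, -0.001], [0.325, 0.946, -0.001], [0.001, -0.001, -1.0]]
force: [0.5, 0.1, 0.4]
opening: 0.996
```

```bash
python3 - <<'E'
from h import *
s=telemetry.read_state();p=np.array(s["position"]);R=np.array(s["tcp_rot"]);print(p,s["force"],s["opening"])
a,b,w,h=190,90,130,110
c=eyes.capture("side");i=np.array(c["pixels"])[b:b+h,a:a+w];i=cv2.resize(i,None,fx=5,fy=5,interpolation=cv2.INTER_CUBIC)
i=cv2.convertScaleAbs(i,alpha=2,beta=20)
for z,col in((0,(255,0,255)),(.04,(255,255,0))):
  for y in(-.0585,.0585):
    for k in(1,-1):
        q=(proj(c,p+R@np.array([k*.0095,y,-z]))[0]-[a,b])*5;cv2.circle(i,tuple(int(t) for t in q),3,col,-1)
cv2.imwrite("pics/b4.png",i)
E
```

```text
[0.43346971 0.35823045 0.00778127] [0.52991919 0.11244378 0.44767545] 0.9964650765781583
```

View pics/b4.png

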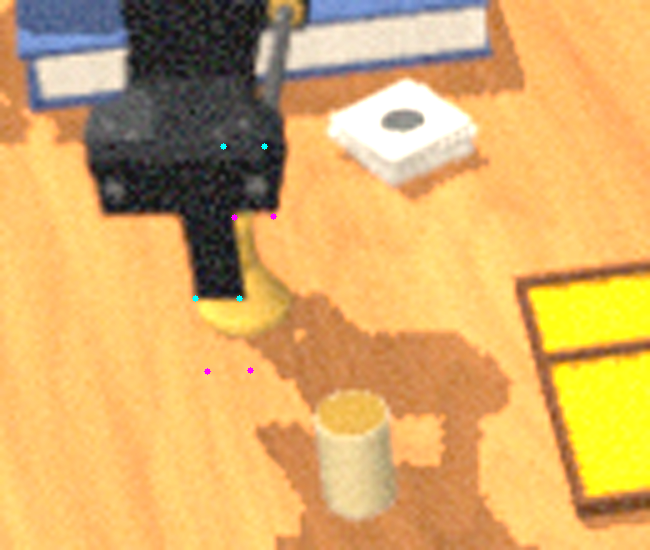

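The finger bottom fits the "+40 mm" marks for the third time, and its shadow is detached from the tip. So the real tips are about 40 mm above the reported z. I'll go on down in small steps and watch the force.

>>> servo_tool --targets '[[[0, 0, 0.003], [0, 0, 0]], [[0, 0, 0.006], [0, 0, 0]], [[0, 0, 0.009], [0, 0, 0]], [[0, 0, 0.009], [0, 0, 0]]]'

```text
time_s: 4.0
position: [0.4337, 0.3584, -0.0009]
tcp_rot: [[-0.946, 0.325, -0.001], [0.325, 0.946, -0.0], [0.0, -0.0, -1.0]]
force: [0.4, -0.7, 0.7]
opening: 0.998
```

>>> servo_tool --targets '[[[0, 0, 0.004], [0, 0, 0]], [[0, 0, 0.008], [0, 0, 0]], [[0, 0, 0.011], [0, 0, 0]], [[0, 0, 0.011], [0, 0, 0]]]'

```text
time_s: 4.5
position: [0.4337, 0.3583, -0.0119]
tcp_rot: [[-0.946, 0.325, -0.001], [0.325, 0.946, -0.0], [0.0, -0.001, -1.0]]
force: [-0.1, 1.5, 0.4]
opening: 1.003
```

>>> servo_tool --targets '[[[0, 0, 0], [0, 0, 0]], [[0, 0, 0], [0, 0, 0]], [[0, 0, 0], [0, 0, 0]], [[0, 0, 0], [0, 0, 0]], [[0, 0, 0], [0, 0, 0]], [[0, 0, 0], [0, 0, 0]]]' --gripper 0.0

```text
time_s: 5.25
position: [0.4339, 0.3585, -0.0115]
tcp_rot: [[-0.946, 0.325, 0.0], [0.325, 0.946, 0.0], [-0.0, 0.0, -1.0]]
force: [0.4, 0.3, -0.2]
opening: 0.403
```

>>> servo_tool --targets '[[[0, 0, 0], [0, 0, 0]], [[0, 0, 0], [0, 0, 0]], [[0, 0, 0], [0, 0, 0]], [[0, 0, 0], [0, 0, 0]]]' --gripper 0.0

```text
time_s: 5.75
position: [0.4337, 0.3584, -0.0117]
tcp_rot: [[-0.946, 0.325, -0.0], [0.325, 0.946, -0.0], [0.0, -0.0, -1.0]]
force: [0.6, 0.2, -1.9]
opening: 0.208
```

Gripped at 18 mm, the stem diameter. Lifting and carrying to the pad.

```bash
python3 - <<'E'
from h import *
plan((.4337,.3584,.05,71,4),(.621,.003,.05,71,10),(.621,.003,.0,71,4))
E
```

```text
t 5.8 pos [ 0.4337  0.3584 -0.0117] jaw 71.0 f [ 0.6  0.2 -1.9] open mm 18.1
18
[[[0.0,-0.0,-0.013],[-0.0,-0.0,0.0]],[[0.0,-0.0,-0.031],[-0.0,-0.0,0.0]],[[0.0,-0.0,-0.049],[-0.0,-0.0,0.001]],[[0.0,-0.0,-0.062],[-0.0,-0.0,0.001]],[[-0.019,-0.018,-0.062],[-0.0,-0.0,0.001]],[[-0.044,-0.042,-0.062],[-0.0,-0.0,0.001]],[[-0.075,-0.071,-0.062],[-0.0,-0.0,0.001]],[[-0.11,-0.104,-0.062],[-0.0,-0.0,0.001]],[[-0.146,-0.138,-0.062],[-0.0,-0.0,0.001]],[[-0.183,-0.172,-0.062],[-0.0,-0.0,0.001]],[[-0.217,-0.204,-0.062],[-0.0,-0.0,0.001]],[[-0.248,-0.233,-0.062],[-0.0,-0.0,0.001]],[[-0.274,-0.258,-0.062],[-0.0,-0.0,0.001]],[[-0.293,-0.275,-0.062],[-0.0,-0.0,0.001]],[[-0.293,-0.275,-0.052],[-0.0,-0.0,0.001]],[[-0.293,-0.275,-0.037],[-0.0,-0.0,0.001]],[[-0.293,-0.275,-0.022],[-0.0,-0.0,0.001]],[[-0.293,-0.275,-0.012],[-0.0,-0.0,0.001]]]
```

>>> servo_tool --targets '[[[0, 0, -0.013], [0, 0, 0]], [[0, 0, -0.031], [0, 0, 0]], [[0, 0, -0.049], [0, 0, 0]], [[0, 0, -0.062], [0, 0, 0]], [[-0.019, -0.018, -0.062], [0, 0, 0]], [[-0.044, -0.042, -0.062], [0, 0, 0]], [[-0.075, -0.071, -0.062], [0, 0, 0]], [[-0.11, -0.104, -0.062], [0, 0, 0]], [[-0.146, -0.138, -0.062], [0, 0, 0]], [[-0.183, -0.172, -0.062], [0, 0, 0]], [[-0.217, -0.204, -0.062], [0, 0, 0]], [[-0.248, -0.233, -0.062], [0, 0, 0]]]'

```text
time_s: 7.25
position: [0.5938, 0.0558, 0.0514]
tcp_rot: [[-0.946, 0.325, 0.001], [0.325, 0.946, -0.0], [-0.001, 0.0, -1.0]]
force: [-0.3, 1.0, -1.2]
opening: 0.203
```

>>> servo_tool --targets '[[[-0.026, -0.025, 0], [0, 0, 0]], [[-0.045, -0.042, 0], [0, 0, 0]], [[-0.045, -0.042, 0.01], [0, 0, 0]], [[-0.045, -0.042, 0.025], [0, 0, 0]], [[-0.045, -0.042, 0.04], [0, 0, 0]], [[-0.045, -0.042, 0.05], [0, 0, 0]], [[-0.045, -0.042, 0.05], [0, 0, 0]]]'

```text
time_s: 8.12
position: [0.6205, 0.004, -0.001]
tcp_rot: [[-0.946, 0.324, -0.003], [0.324, 0.946, 0.001], [0.003, -0.0, -1.0]]
force: [-1.5, 1.1, -0.7]
opening: 0.201
```

```bash
python3 - <<'E'
from h import *
plan((.621,.003,-.0087,71,3))
s=telemetry.read_state();p=np.array(s["position"]);a,b,w,h=300,150,130,120
c=eyes.capture("side");i=np.array(c["pixels"])[b:b+h,a:a+w];i=cv2.resize(i,None,fx=5,fy=5,interpolation=cv2.INTER_CUBIC)
i=cv2.convertScaleAbs(i,alpha=1.8,beta=15)
for q,col in(([.6212,.0031,.003],(0,0,255)),(p+[0,0,.012],(255,0,255))):
    q=(proj(c,q)[0]-[a,b])*5;print(q);cv2.circle(i,tuple(int(t) for t in q),3,col,-1)
cv2.imwrite("pics/p1.png",i)
E
```

```text
t 8.1 pos [ 0.6205  0.004  -0.001 ] jaw 71.1 f [-1.5  1.1 -0.7] open mm 17.5
3
[[[-0.0,-0.0,0.002],[-0.0,-0.003,0.0]],[[-0.001,-0.001,0.005],[-0.0,-0.003,0.001]],[[-0.001,-0.001,0.008],[-0.0,-0.003,0.002]]]
[374.64737293 417.13208972]
[373.29240738 401.69609304]
```

View pics/p1.png

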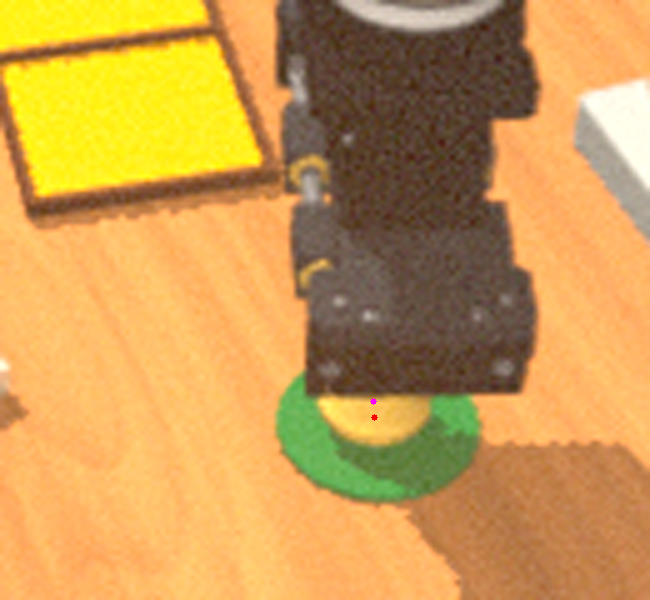

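The bell hangs centred over the pad: foot front edge at (375,445), pad centre (374,417). Lowering it.

>>> servo_tool --targets '[[[0, 0, 0.003], [0, 0, 0]], [[0, 0, 0.005], [0, 0, 0]], [[0, 0, 0.007], [0, 0, 0]], [[0, 0, 0.007], [0, 0, 0]], [[0, 0, 0.007], [0, 0, 0]]]'

```text
time_s: 8.8
position: [0.6218, 0.0032, -0.0065]
tcp_rot: [[-0.946, 0.325, 0.0], [0.325, 0.946, -0.0], [-0.0, 0.0, -1.0]]
force: [-0.4, 0.3, -0.6]
opening: 0.202
```

>>> servo_tool --targets '[[[0, 0, 0.001], [0, 0, 0]], [[0, 0, 0.002], [0, 0, 0]], [[0, 0, 0.002], [0, 0, 0]]]'

```text
time_s: 9.18
position: [0.6217, 0.0032, -0.0087]
tcp_rot: [[-0.946, 0.325, -0.0], [0.325, 0.946, 0.0], [0.0, -0.0, -1.0]]
force: [-0.2, -0.2, -1.9]
opening: 0.206
```

>>> servo_tool --targets '[[[0, 0, 0.001], [0, 0, 0]], [[0, 0, 0.001], [0, 0, 0]], [[0, 0, 0.001], [0, 0, 0]]]'

```text
time_s: 9.55
position: [0.6218, 0.0032, -0.0089]
tcp_rot: [[-0.946, 0.325, 0.0], [0.325, 0.946, -0.0], [-0.0, -0.0, -1.0]]
force: [-2.3, 0.3, 5.3]
opening: 0.2
```

Contact felt (+5 N). Releasing and rising.

>>> servo_tool --targets '[[[0, 0, 0], [0, 0, 0]], [[0, 0, 0], [0, 0, 0]], [[0, 0, 0], [0, 0, 0]], [[0, 0, 0], [0, 0, 0]], [[0, 0, -0.01], [0, 0, 0]], [[0, 0, -0.03], [0, 0, 0]], [[0, 0, -0.055], [0, 0, 0]], [[0, 0, -0.075], [0, 0, 0]]]' --gripper 0.087

```text
time_s: 10.55
position: [0.6226, 0.0031, 0.0682]
tcp_rot: [[-0.946, 0.325, 0.003], [0.325, 0.946, -0.0], [-0.003, 0.0, -1.0]]
force: [0.6, 0.7, 0.9]
opening: 0.977
```

```bash
python3 - <<'E'
from h import *
plan((.453,.082,.02,110,8),(.453,.082,-.025,110,4))
E
```

```text
t 10.6 pos [0.6226 0.0031 0.0682] jaw 71.1 f [0.6 0.7 0.9] open mm 85.0
12
[[[0.016,0.002,0.004],[0.0,0.003,-0.057]],[[0.038,0.004,0.01],[0.0,0.003,-0.138]],[[0.064,0.007,0.016],[0.0,0.003,-0.235]],[[0.093,0.01,0.024],[-0.0,0.003,-0.34]],[[0.122,0.013,0.031],[-0.0,0.003,-0.445]],[[0.148,0.016,0.038],[-0.0,0.003,-0.542]],[[0.171,0.018,0.044],[-0.0,0.003,-0.623]],[[0.186,0.02,0.048],[-0.001,0.003,-0.68]],[[0.186,0.02,0.057],[-0.001,0.003,-0.68]],[[0.186,0.02,0.07],[-0.001,0.003,-0.68]],[[0.186,0.02,0.084],[-0.001,0.003,-0.68]],[[0.186,0.02,0.093],[-0.001,0.003,-0.68]]]
```

>>> servo_tool --targets '[[[0.016, 0.002, 0.004], [0, 0, -0.057]], [[0.038, 0.004, 0.01], [0, 0, -0.138]], [[0.064, 0.007, 0.016], [0, 0, -0.235]], [[0.093, 0.01, 0.024], [0, 0, -0.34]], [[0.122, 0.013, 0.031], [0, 0, -0.445]], [[0.148, 0.016, 0.038], [0, 0, -0.542]], [[0.171, 0.018, 0.044], [0, 0, -0.623]], [[0.186, 0.02, 0.048], [0, 0, -0.68]], [[0.186, 0.02, 0.057], [0, 0, -0.68]], [[0.186, 0.02, 0.07], [0, 0, -0.68]], [[0.186, 0.02, 0.084], [0, 0, -0.68]], [[0.186, 0.02, 0.092], [0, 0, -0.68]]]'

```text
time_s: 12.05
position: [0.4524, 0.0823, -0.0278]
tcp_rot: [[-0.94, -0.341, -0.001], [-0.341, 0.94, 0.0], [0.001, 0.0, -1.0]]
force: [0.9, 0.7, -0.6]
opening: 1.002
```

>>> servo_tool --targets '[[[0, 0, 0.003], [0, 0, 0]], [[0, 0, 0.006], [0, 0, 0]], [[0, 0, 0.008], [0, 0, 0]], [[0, 0, 0.008], [0, 0, 0]]]'

```text
time_s: 12.55
position: [0.4524, 0.0826, -0.0344]
tcp_rot: [[-0.94, -0.342, 0.0], [-0.342, 0.94, -0.0], [-0.0, -0.0, -1.0]]
force: [0.0, -0.4, 0.2]
opening: 0.997
```

```bash
python3 - <<'E'
from h import *
s=telemetry.read_state();p=np.array(s["position"]);R=np.array(s["tcp_rot"]);print(p,s["force"],s["opening"])
plan((.453,.082,p[2],110,2))
a,b,w,h=210,160,130,110
c=eyes.capture("side");i=np.array(c["pixels"])[b:b+h,a:a+w];i=cv2.resize(i,None,fx=5,fy=5,interpolation=cv2.INTER_CUBIC)
i=cv2.convertScaleAbs(i,alpha=1.8,beta=15)
for k in(1,-1):
    q=(proj(c,p+R@np.array([k*.0095,-.0585,-.04]))[0]-[a,b])*5;cv2.circle(i,tuple(int(t) for t in q),3,(255,0,255),-1)
cv2.imwrite("pics/s1.png",i)
E
```

```text
[ 0.45240853  0.08255246 -0.03443645] [ 0.0189026  -0.39118724  0.21329594] 0.9965951048577074
t 12.6 pos [ 0.4524  0.0826 -0.0344] jaw 110.0 f [ 0.  -0.4  0.2] open mm 86.7
2
[[[-0.0,-0.0,0.0],[-0.0,0.0,0.0]],[[-0.0,-0.001,0.0],[-0.0,0.0,0.0]]]
```

View pics/s1.png

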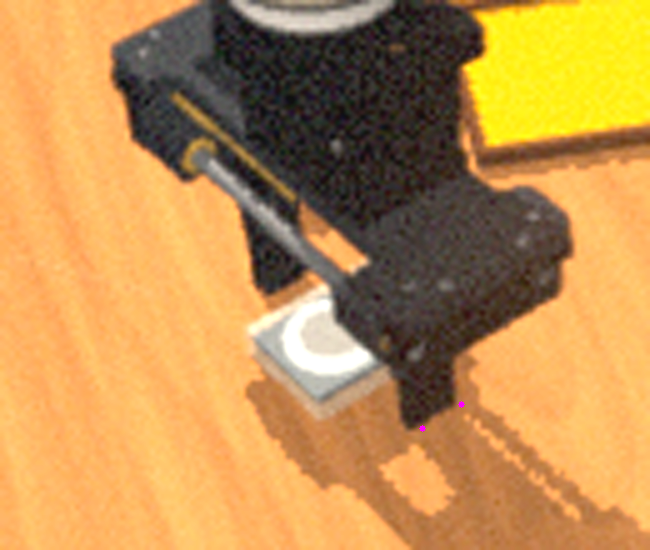

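The open jaws straddle the slab, and the near finger tip (425,425) matches the +40 mm prediction. Closing.

>>> servo_tool --targets '[[[0, 0, 0], [0, 0, 0]], [[0, 0, 0], [0, 0, 0]], [[0, 0, 0], [0, 0, 0]], [[0, 0, 0], [0, 0, 0]], [[0, 0, 0], [0, 0, 0]], [[0, 0, 0], [0, 0, 0]], [[0, 0, 0], [0, 0, 0]]]' --gripper 0.0

```text
time_s: 13.48
position: [0.4523, 0.0825, -0.0345]
tcp_rot: [[-0.94, -0.342, 0.0], [-0.342, 0.94, -0.0], [-0.0, -0.0, -1.0]]
force: [-0.0, -0.3, 0.4]
opening: 0.57
```

```bash
python3 - <<'E'
from h import *
plan((.4525,.082,.05,110,4),(.613,-.264,.05,96.4,10),(.613,-.264,-.02,96.4,5))
E
```

```text
t 13.5 pos [ 0.4523  0.0825 -0.0345] jaw 110.0 f [-0.  -0.3  0.4] open mm 49.6
19
[[[0.0,-0.0,-0.017],[-0.0,0.0,0.0]],[[0.0,-0.0,-0.042],[-0.0,0.0,0.0]],[[0.0,-0.0,-0.067],[-0.0,0.0,0.0]],[[0.0,-0.001,-0.085],[-0.0,0.0,0.0]],[[-0.002,-0.025,-0.085],[-0.0,0.0,0.015]],[[-0.005,-0.058,-0.085],[-0.0,0.0,0.036]],[[-0.008,-0.099,-0.085],[-0.0,0.0,0.061]],[[-0.012,-0.143,-0.085],[-0.0,0.0,0.089]],[[-0.016,-0.191,-0.085],[-0.0,0.0,0.119]],[[-0.02,-0.238,-0.085],[-0.0,0.0,0.148]],[[-0.024,-0.283,-0.085],[-0.0,0.0,0.176]],[[-0.027,-0.323,-0.085],[-0.0,0.0,0.201]],[[-0.03,-0.356,-0.085],[-0.0,0.0,0.222]],[[-0.032,-0.381,-0.085],[-0.0,0.0,0.238]],[[-0.032,-0.381,-0.074],[-0.0,0.0,0.238]],[[-0.032,-0.381,-0.058],[-0.0,0.0,0.238]],[[-0.032,-0.381,-0.041],[-0.0,0.0,0.238]],[[-0.032,-0.381,-0.025],[-0.0,0.0,0.238]],[[-0.032,-0.381,-0.015],[-0.0,0.0,0.238]]]
```

>>> servo_tool --targets '[[[0, 0, -0.03], [0, 0, 0]], [[0, 0, -0.07], [0, 0, 0]], [[-0.002, -0.025, -0.085], [0, 0, 0.015]], [[-0.005, -0.058, -0.085], [0, 0, 0.036]], [[-0.008, -0.099, -0.085], [0, 0, 0.061]], [[-0.012, -0.143, -0.085], [0, 0, 0.089]], [[-0.016, -0.191, -0.085], [0, 0, 0.119]], [[-0.02, -0.238, -0.085], [0, 0, 0.148]], [[-0.024, -0.283, -0.085], [0, 0, 0.176]], [[-0.027, -0.323, -0.085], [0, 0, 0.201]], [[-0.03, -0.356, -0.085], [0, 0, 0.222]], [[-0.032, -0.381, -0.085], [0, 0, 0.238]]]'

```text
time_s: 14.98
position: [0.6128, -0.2659, 0.0499]
tcp_rot: [[-0.994, -0.109, -0.0], [-0.109, 0.994, 0.0], [0.0, 0.0, -1.0]]
force: [0.1, 0.5, -0.6]
opening: 0.577
```

```bash
python3 - <<'E'
from h import *
plan((.613,-.264,-.028,96.4,6))
E
```

```text
t 15.0 pos [ 0.6128 -0.2659  0.0499] jaw 96.3 f [ 0.1  0.5 -0.6] open mm 50.2
6
[[[-0.0,0.0,0.009],[0.0,-0.0,-0.0]],[[-0.0,0.001,0.023],[0.0,-0.0,-0.001]],[[-0.0,0.001,0.039],[0.0,-0.0,-0.001]],[[-0.0,0.001,0.055],[0.0,-0.0,-0.001]],[[-0.0,0.002,0.069],[0.0,-0.0,-0.002]],[[-0.0,0.002,0.078],[0.0,-0.0,-0.002]]]
```

>>> servo_tool --targets '[[[0, 0, 0.009], [0, 0, 0]], [[0, 0.001, 0.023], [0, 0, 0]], [[0, 0.001, 0.039], [0, 0, 0]], [[0, 0.001, 0.055], [0, 0, 0]], [[0, 0.001, 0.069], [0, 0, 0]], [[0, 0.001, 0.076], [0, 0, 0]], [[0, 0.001, 0.078], [0, 0, 0]], [[0, 0.001, 0.079], [0, 0, 0]], [[0, 0.001, 0.08], [0, 0, 0]], [[0, 0.001, 0.08], [0, 0, 0]]]'

```text
time_s: 16.23
position: [0.6128, -0.2637, -0.0291]
tcp_rot: [[-0.994, -0.111, 0.001], [-0.111, 0.994, -0.0], [-0.001, -0.0, -1.0]]
force: [0.3, 0.8, -1.4]
opening: 0.573
```

>>> servo_tool --targets '[[[0, 0, 0.001], [0, 0, 0]], [[0, 0, 0.0015], [0, 0, 0]], [[0, 0, 0.0015], [0, 0, 0]]]'

```text
time_s: 16.6
position: [0.6128, -0.2636, -0.0305]
tcp_rot: [[-0.994, -0.111, 0.0], [-0.111, 0.994, -0.0], [-0.0, -0.0, -1.0]]
force: [-0.6, 0.5, 3.0]
opening: 0.577
```

>>> servo_tool --targets '[[[0, 0, 0], [0, 0, 0]], [[0, 0, 0], [0, 0, 0]], [[0, 0, 0], [0, 0, 0]], [[0, 0, -0.008], [0, 0, 0]], [[0, 0, -0.025], [0, 0, 0]], [[0, 0, -0.045], [0, 0, 0]], [[0, 0, -0.055], [0, 0, 0]]]' --gripper 0.064

```text
time_s: 17.48
position: [0.6137, -0.264, 0.0264]
tcp_rot: [[-0.994, -0.111, 0.003], [-0.111, 0.994, -0.002], [-0.002, -0.002, -1.0]]
force: [1.0, -0.2, 0.2]
opening: 0.734
```

```bash
python3 - <<'E'
from h import *
plan((.415,-.3425,.02,70,7),(.415,-.3425,-.027,70,5))
E
```

```text
t 17.5 pos [ 0.6137 -0.264   0.0264] jaw 96.4 f [ 1.  -0.2  0.2] open mm 63.8
12
[[[0.02,-0.006,0.001],[-0.002,0.002,0.046]],[[0.05,-0.014,0.001],[-0.002,0.003,0.111]],[[0.085,-0.023,0.002],[-0.002,0.003,0.189]],[[0.121,-0.033,0.004],[-0.002,0.003,0.271]],[[0.156,-0.042,0.005],[-0.001,0.003,0.349]],[[0.186,-0.05,0.005],[-0.001,0.003,0.415]],[[0.206,-0.056,0.006],[-0.001,0.003,0.461]],[[0.206,-0.056,0.013],[-0.001,0.003,0.461]],[[0.206,-0.056,0.024],[-0.001,0.003,0.461]],[[0.206,-0.056,0.035],[-0.001,0.003,0.461]],[[0.206,-0.056,0.046],[-0.001,0.003,0.461]],[[0.206,-0.056,0.053],[-0.001,0.003,0.461]]]
```

>>> servo_tool --targets '[[[0.02, -0.006, 0.001], [0, 0, 0.046]], [[0.05, -0.014, 0.001], [0, 0, 0.111]], [[0.085, -0.023, 0.002], [0, 0, 0.189]], [[0.121, -0.033, 0.004], [0, 0, 0.271]], [[0.156, -0.042, 0.005], [0, 0, 0.349]], [[0.186, -0.05, 0.005], [0, 0, 0.415]], [[0.206, -0.056, 0.006], [0, 0, 0.461]], [[0.206, -0.056, 0.013], [0, 0, 0.461]], [[0.206, -0.056, 0.024], [0, 0, 0.461]], [[0.206, -0.056, 0.035], [0, 0, 0.461]], [[0.206, -0.056, 0.046], [0, 0, 0.461]], [[0.206, -0.056, 0.05], [0, 0, 0.461]]]' --gripper 0.087

```text
time_s: 18.98
position: [0.414, -0.3412, -0.0273]
tcp_rot: [[-0.94, 0.342, -0.001], [0.342, 0.94, 0.001], [0.002, 0.001, -1.0]]
force: [0.7, -0.0, 0.4]
opening: 0.996
```

```bash
python3 - <<'E'
from h import *
s=telemetry.read_state();p=np.array(s["position"]);R=np.array(s["tcp_rot"])
plan((.415,-.3425,-.0345,70,3))
a,b,w,h=260,330,170,130
c=eyes.capture("side");i=np.array(c["pixels"])
i1=cv2.resize(i[b:b+h,a:a+w],None,fx=2.5,fy=2.5,interpolation=cv2.INTER_CUBIC);i1=cv2.convertScaleAbs(i1,alpha=1.8,beta=15)
i2=cv2.resize(i[240:400,360:500],None,fx=2.5,fy=2.03,interpolation=cv2.INTER_CUBIC)
cv2.imwrite("pics/s2.png",np.hstack([i1,i2]))
E
```

```text
t 19.0 pos [ 0.414  -0.3412 -0.0273] jaw 70.0 f [ 0.7 -0.   0.4] open mm 86.7
3
[[[-0.0,-0.0,0.002],[0.001,-0.002,0.0]],[[-0.001,-0.001,0.005],[0.001,-0.002,0.0]],[[-0.001,-0.001,0.007],[0.001,-0.002,0.0]]]
```

View pics/s2.png

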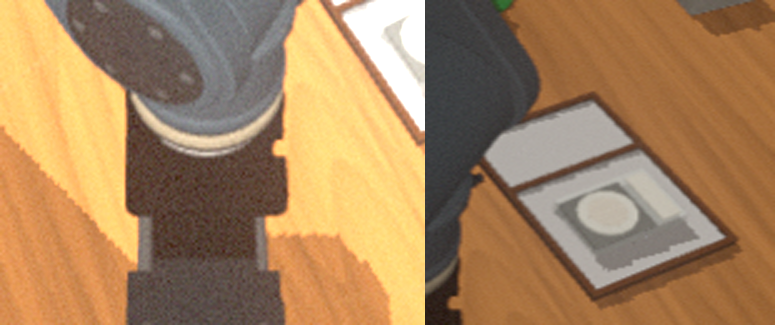

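The silver slab lies flat and central in its wide bay, seen at (610,210). The arm hides the gold slab in this view. Descending and closing on it.

>>> servo_tool --targets '[[[0, 0, 0.002], [0, 0, 0]], [[0, 0, 0.005], [0, 0, 0]], [[0, 0, 0.007], [0, 0, 0]], [[0, 0, 0.007], [0, 0, 0]]]'

```text
time_s: 19.52
position: [0.4141, -0.342, -0.0331]
tcp_rot: [[-0.939, 0.343, -0.0], [0.343, 0.939, 0.0], [0.0, -0.0, -1.0]]
force: [-0.2, -0.2, -0.2]
opening: 1.0
```

>>> servo_tool --targets '[[[0, 0, 0], [0, 0, 0]], [[0, 0, 0], [0, 0, 0]], [[0, 0, 0], [0, 0, 0]], [[0, 0, 0], [0, 0, 0]], [[0, 0, 0], [0, 0, 0]], [[0, 0, 0], [0, 0, 0]], [[0, 0, 0], [0, 0, 0]]]' --gripper 0.0

```text
time_s: 20.4
position: [0.4141, -0.3421, -0.033]
tcp_rot: [[-0.939, 0.343, 0.0], [0.343, 0.939, -0.0], [-0.0, -0.0, -1.0]]
force: [0.5, -0.3, -0.0]
opening: 0.574
```

```bash
python3 - <<'E'
from h import *
plan((.415,-.3425,.05,70,3),(.593,.208,.05,82,15))
E
```

```text
t 20.4 pos [ 0.4141 -0.3421 -0.033 ] jaw 70.0 f [ 0.5 -0.3 -0. ] open mm 49.9
18
[[[-0.0,-0.0,-0.025],[-0.0,0.0,-0.0]],[[-0.001,-0.0,-0.058],[-0.0,0.0,-0.0]],[[-0.001,-0.0,-0.083],[-0.0,0.0,-0.001]],[[-0.0,0.023,-0.083],[-0.0,0.0,-0.009]],[[0.001,0.052,-0.083],[-0.0,0.0,-0.02]],[[0.002,0.088,-0.083],[-0.0,0.0,-0.033]],[[0.004,0.128,-0.083],[-0.0,0.0,-0.047]],[[0.005,0.171,-0.083],[-0.0,0.0,-0.063]],[[0.007,0.217,-0.083],[-0.0,0.0,-0.079]],[[0.009,0.265,-0.083],[-0.0,0.0,-0.097]],[[0.011,0.313,-0.083],[-0.0,0.0,-0.114]],[[0.012,0.361,-0.083],[-0.0,0.0,-0.131]],[[0.014,0.407,-0.083],[-0.0,0.0,-0.148]],[[0.016,0.45,-0.083],[-0.0,0.0,-0.164]],[[0.017,0.49,-0.083],[-0.0,0.0,-0.178]],[[0.018,0.525,-0.083],[-0.0,0.0,-0.191]],[[0.02,0.555,-0.083],[-0.0,0.0,-0.202]],[[0.02,0.578,-0.083],[-0.0,0.0,-0.21]]]
```

>>> servo_tool --targets '[[[0, 0, -0.025], [0, 0, 0]], [[0, 0, -0.058], [0, 0, 0]], [[0, 0, -0.083], [0, 0, 0]], [[0, 0.023, -0.083], [0, 0, -0.009]], [[0.001, 0.052, -0.083], [0, 0, -0.02]], [[0.002, 0.088, -0.083], [0, 0, -0.033]], [[0.004, 0.128, -0.083], [0, 0, -0.047]], [[0.005, 0.171, -0.083], [0, 0, -0.063]], [[0.007, 0.217, -0.083], [0, 0, -0.079]], [[0.009, 0.265, -0.083], [0, 0, -0.097]], [[0.011, 0.305, -0.083], [0, 0, -0.114]], [[0.012, 0.335, -0.083], [0, 0, -0.125]]]'

```text
time_s: 21.9
position: [0.5176, -0.0213, 0.0498]
tcp_rot: [[-0.975, 0.221, -0.0], [0.221, 0.975, 0.0], [0.0, 0.0, -1.0]]
force: [-0.1, -1.2, -0.1]
opening: 0.57
```

```bash
python3 - <<'E'
from h import *
plan((.593,.208,.05,82,8),(.593,.208,-.01,82,4))
E
```

```text
t 21.9 pos [ 0.5176 -0.0213  0.0498] jaw 77.2 f [-0.1 -1.2 -0.1] open mm 49.6
12
[[[-0.002,0.02,-0.0],[0.0,-0.0,-0.007]],[[-0.005,0.049,-0.0],[0.0,-0.0,-0.017]],[[-0.008,0.083,-0.0],[0.0,-0.0,-0.029]],[[-0.011,0.12,-0.0],[0.0,-0.0,-0.042]],[[-0.015,0.157,-0.0],[0.0,-0.0,-0.055]],[[-0.018,0.192,-0.0],[0.0,-0.0,-0.066]],[[-0.021,0.22,-0.0],[0.0,-0.0,-0.076]],[[-0.023,0.24,-0.0],[0.0,-0.0,-0.083]],[[-0.023,0.24,0.012],[0.0,-0.0,-0.083]],[[-0.023,0.24,0.03],[0.0,-0.0,-0.083]],[[-0.023,0.24,0.048],[0.0,-0.0,-0.083]],[[-0.023,0.24,0.06],[0.0,-0.0,-0.083]]]
```

>>> servo_tool --targets '[[[-0.002, 0.02, 0], [0, 0, -0.007]], [[-0.005, 0.049, 0], [0, 0, -0.017]], [[-0.008, 0.083, 0], [0, 0, -0.029]], [[-0.011, 0.12, 0], [0, 0, -0.042]], [[-0.015, 0.157, 0], [0, 0, -0.055]], [[-0.018, 0.192, 0], [0, 0, -0.066]], [[-0.021, 0.22, 0], [0, 0, -0.076]], [[-0.023, 0.238, 0], [0, 0, -0.083]], [[-0.023, 0.238, 0.012], [0, 0, -0.083]], [[-0.023, 0.238, 0.03], [0, 0, -0.083]], [[-0.023, 0.238, 0.048], [0, 0, -0.083]], [[-0.023, 0.238, 0.06], [0, 0, -0.083]]]'

```text
time_s: 23.4
position: [0.5918, 0.2026, -0.0122]
tcp_rot: [[-0.99, 0.142, -0.003], [0.142, 0.99, -0.001], [0.003, -0.001, -1.0]]
force: [0.1, -0.8, -1.3]
opening: 0.573
```

>>> servo_tool --targets '[[[0, 0, 0.006], [0, 0, 0]], [[0, 0, 0.012], [0, 0, 0]], [[0, 0, 0.016], [0, 0, 0]], [[0, 0, 0.018], [0, 0, 0]], [[0, 0, 0.018], [0, 0, 0]]]'

```text
time_s: 24.02
position: [0.5932, 0.2038, -0.0279]
tcp_rot: [[-0.99, 0.141, 0.0], [0.141, 0.99, 0.0], [-0.0, 0.0, -1.0]]
force: [-0.1, 0.2, -0.6]
opening: 0.577
```

>>> servo_tool --targets '[[[0, 0.004, 0], [0, 0, 0]], [[0, 0.004, 0.001], [0, 0, 0]], [[0, 0.004, 0.0015], [0, 0, 0]], [[0, 0.004, 0.002], [0, 0, 0]], [[0, 0.004, 0.002], [0, 0, 0]]]'

```text
time_s: 24.65
position: [0.5939, 0.208, -0.029]
tcp_rot: [[-0.99, 0.141, 0.001], [0.141, 0.99, 0.0], [-0.001, 0.001, -1.0]]
force: [-1.0, 0.7, 5.4]
opening: 0.57
```

>>> servo_tool --targets '[[[0, 0, 0], [0, 0, 0]], [[0, 0, 0], [0, 0, 0]], [[0, 0, 0], [0, 0, 0]], [[0, 0, -0.008], [0, 0, 0]], [[0, 0, -0.025], [0, 0, 0]], [[0, 0, -0.05], [0, 0, 0]], [[0, 0, -0.065], [0, 0, 0]]]' --gripper 0.064

```text
time_s: 25.52
position: [0.5948, 0.2079, 0.0374]
tcp_rot: [[-0.99, 0.141, 0.003], [0.141, 0.99, 0.0], [-0.003, 0.001, -1.0]]
force: [0.2, 0.7, -0.2]
opening: 0.736
```

```bash
python3 - <<'E'
from h import *
plan((.4498,.2116,.035,82,6),(.4498,.2116,-.026,82,5))
E
```

```text
t 25.5 pos [0.5948 0.2079 0.0374] jaw 81.9 f [ 0.2  0.7 -0.2] open mm 64.0
11
[[[0.017,-0.002,0.0],[0.001,0.003,-0.0]],[[0.043,-0.005,0.001],[0.001,0.003,-0.001]],[[0.072,-0.008,0.001],[0.001,0.003,-0.001]],[[0.101,-0.012,0.001],[0.001,0.003,-0.001]],[[0.127,-0.015,0.002],[0.001,0.003,-0.002]],[[0.144,-0.017,0.002],[0.001,0.003,-0.002]],[[0.144,-0.017,0.011],[0.001,0.003,-0.002]],[[0.144,-0.017,0.025],[0.001,0.003,-0.002]],[[0.144,-0.017,0.04],[0.001,0.003,-0.002]],[[0.144,-0.017,0.054],[0.001,0.003,-0.002]],[[0.144,-0.017,0.063],[0.001,0.003,-0.002]]]
```

>>> servo_tool --targets '[[[0.017, -0.002, 0], [0, 0, 0]], [[0.043, -0.005, 0.001], [0, 0, 0]], [[0.072, -0.008, 0.001], [0, 0, 0]], [[0.101, -0.012, 0.001], [0, 0, 0]], [[0.127, -0.015, 0.002], [0, 0, 0]], [[0.144, -0.017, 0.002], [0, 0, 0]], [[0.144, -0.017, 0.011], [0, 0, 0]], [[0.144, -0.017, 0.025], [0, 0, 0]], [[0.144, -0.017, 0.04], [0, 0, 0]], [[0.144, -0.017, 0.054], [0, 0, 0]], [[0.144, -0.017, 0.063], [0, 0, 0]], [[0.144, -0.017, 0.065], [0, 0, 0]]]'

```text
time_s: 27.02
position: [0.4482, 0.211, -0.031]
tcp_rot: [[-0.99, 0.141, -0.002], [0.141, 0.99, -0.0], [0.002, -0.001, -1.0]]
force: [0.2, 0.0, 0.7]
opening: 0.738
```

>>> servo_tool --targets '[[[0, 0, 0], [0, 0, 0]], [[0, 0, 0], [0, 0, 0]], [[0, 0, 0], [0, 0, 0]], [[0, 0, 0], [0, 0, 0]], [[0, 0, 0], [0, 0, 0]], [[0, 0, 0], [0, 0, 0]], [[0, 0, 0], [0, 0, 0]]]' --gripper 0.0

```text
time_s: 27.9
position: [0.4489, 0.2113, -0.0298]
tcp_rot: [[-0.99, 0.141, 0.001], [0.141, 0.99, 0.0], [-0.001, 0.0, -1.0]]
force: [-1.0, -0.7, 4.7]
opening: 0.361
```

```bash
python3 - <<'E'
from h import *
s=telemetry.read_state();x,y,z=s["position"]
plan((x,y,.045,82,3),(.604,.287,.045,82,6),(.604,.287,0,82,3))
E
```

```text
t 27.9 pos [ 0.4489  0.2113 -0.0298] jaw 81.9 f [-1.  -0.7  4.7] open mm 31.4
12
[[[-0.0,0.0,-0.022],[0.0,0.001,-0.001]],[[-0.0,0.0,-0.053],[0.0,0.001,-0.001]],[[-0.0,0.0,-0.075],[0.0,0.001,-0.002]],[[-0.017,0.012,-0.075],[0.0,0.001,-0.002]],[[-0.042,0.029,-0.075],[0.0,0.001,-0.002]],[[-0.071,0.048,-0.075],[0.0,0.001,-0.002]],[[-0.101,0.068,-0.075],[0.0,0.001,-0.002]],[[-0.126,0.085,-0.075],[0.0,0.001,-0.002]],[[-0.143,0.097,-0.075],[0.0,0.001,-0.002]],[[-0.143,0.097,-0.061],[0.0,0.001,-0.002]],[[-0.143,0.097,-0.043],[0.0,0.001,-0.002]],[[-0.143,0.097,-0.03],[0.0,0.001,-0.002]]]
```

>>> servo_tool --targets '[[[0, 0, -0.022], [0, 0, 0]], [[0, 0, -0.053], [0, 0, 0]], [[0, 0, -0.075], [0, 0, 0]], [[-0.017, 0.012, -0.075], [0, 0, 0]], [[-0.042, 0.029, -0.075], [0, 0, 0]], [[-0.071, 0.048, -0.075], [0, 0, 0]], [[-0.101, 0.068, -0.075], [0, 0, 0]], [[-0.126, 0.085, -0.075], [0, 0, 0]], [[-0.143, 0.097, -0.075], [0, 0, 0]], [[-0.143, 0.097, -0.061], [0, 0, 0]], [[-0.143, 0.097, -0.043], [0, 0, 0]], [[-0.143, 0.097, -0.03], [0, 0, 0]]]'

```text
time_s: 29.4
position: [0.6012, 0.286, -0.0026]
tcp_rot: [[-0.99, 0.141, -0.005], [0.141, 0.99, -0.001], [0.005, -0.002, -1.0]]
force: [0.2, 0.1, -1.0]
opening: 0.363
```

>>> servo_tool --targets '[[[0, 0, 0.008], [0, 0, 0]], [[0, 0, 0.016], [0, 0, 0]], [[0, 0, 0.022], [0, 0, 0]], [[0, 0, 0.024], [0, 0, 0]], [[0, 0, 0.024], [0, 0, 0]]]'

```text
time_s: 30.02
position: [0.6041, 0.2871, -0.0239]
tcp_rot: [[-0.99, 0.141, 0.0], [0.141, 0.99, 0.0], [-0.0, 0.0, -1.0]]
force: [1.2, -0.4, -1.7]
opening: 0.36
```

>>> servo_tool --targets '[[[0, 0, 0.001], [0, 0, 0]], [[0, 0, 0.002], [0, 0, 0]], [[0, 0, 0.002], [0, 0, 0]]]'

```text
time_s: 30.4
position: [0.6042, 0.2871, -0.0257]
tcp_rot: [[-0.99, 0.141, 0.001], [0.141, 0.99, 0.0], [-0.001, 0.0, -1.0]]
force: [-0.5, 0.7, 0.4]
opening: 0.361
```

>>> servo_tool --targets '[[[0, 0, 0.0005], [0, 0, 0]], [[0, 0, 0.0005], [0, 0, 0]], [[0, 0, 0.0005], [0, 0, 0]]]'

```text
time_s: 30.78
position: [0.6042, 0.2871, -0.0257]
tcp_rot: [[-0.99, 0.141, 0.001], [0.141, 0.99, 0.0], [-0.001, 0.0, -1.0]]
force: [-2.2, -0.3, 5.5]
opening: 0.358
```

>>> servo_tool --targets '[[[0, 0, 0], [0, 0, 0]], [[0, 0, 0], [0, 0, 0]], [[0, 0, 0], [0, 0, 0]], [[0, 0, -0.01], [0, 0, 0]], [[0, 0, -0.03], [0, 0, 0]], [[0, 0, -0.055], [0, 0, 0]], [[0, 0, -0.075], [0, 0, 0]]]' --gripper 0.044

```text
time_s: 31.65
position: [0.6048, 0.2872, 0.0509]
tcp_rot: [[-0.99, 0.141, 0.002], [0.141, 0.99, 0.001], [-0.002, 0.001, -1.0]]
force: [-0.3, -0.4, 0.8]
opening: 0.505
```

```bash
python3 - <<'E'
from h import *
plan((.421,-.21,.05,96.4,14),(.421,-.21,-.029,96.4,5))
E
```

```text
t 31.6 pos [0.6048 0.2872 0.0509] jaw 81.9 f [-0.3 -0.4  0.8] open mm 43.9
19
[[[0.005,-0.022,0.0],[0.001,0.002,-0.011]],[[0.011,-0.051,0.0],[0.001,0.002,-0.025]],[[0.019,-0.086,0.0],[0.001,0.002,-0.042]],[[0.027,-0.125,0.0],[0.001,0.002,-0.061]],[[0.036,-0.168,0.0],[0.001,0.002,-0.082]],[[0.046,-0.213,0.0],[0.001,0.002,-0.104]],[[0.056,-0.259,0.0],[0.001,0.002,-0.127]],[[0.066,-0.305,0.0],[0.001,0.002,-0.149]],[[0.075,-0.35,0.0],[0.001,0.002,-0.171]],[[0.085,-0.393,0.0],[0.001,0.002,-0.192]],[[0.093,-0.432,0.0],[0.001,0.002,-0.211]],[[0.101,-0.467,0.0],[0.001,0.002,-0.228]],[[0.107,-0.496,0.0],[0.001,0.002,-0.243]],[[0.112,-0.518,0.0],[0.001,0.002,-0.254]],[[0.112,-0.518,0.012],[0.001,0.002,-0.254]],[[0.112,-0.518,0.03],[0.001,0.002,-0.254]],[[0.112,-0.518,0.05],[0.001,0.002,-0.254]],[[0.112,-0.518,0.067],[0.001,0.002,-0.254]],[[0.112,-0.518,0.079],[0.001,0.002,-0.254]]]
```

>>> servo_tool --targets '[[[0.005, -0.022, 0], [0, 0, -0.011]], [[0.011, -0.051, 0], [0, 0, -0.025]], [[0.019, -0.086, 0], [0, 0, -0.042]], [[0.027, -0.125, 0], [0, 0, -0.061]], [[0.036, -0.168, 0], [0, 0, -0.082]], [[0.046, -0.213, 0], [0, 0, -0.104]], [[0.056, -0.259, 0], [0, 0, -0.127]], [[0.066, -0.305, 0], [0, 0, -0.149]], [[0.075, -0.35, 0], [0, 0, -0.171]], [[0.085, -0.393, 0], [0, 0, -0.192]], [[0.093, -0.432, 0], [0, 0, -0.211]], [[0.101, -0.465, 0], [0, 0, -0.228]]]' --gripper 0.07

```text
time_s: 33.15
position: [0.4384, -0.161, 0.0495]
tcp_rot: [[-0.996, -0.086, 0.002], [-0.086, 0.996, -0.001], [-0.002, -0.001, -1.0]]
force: [-0.0, -0.4, 0.3]
opening: 0.805
```

```bash
python3 - <<'E'
from h import *
plan((.421,-.21,.05,96.4,5),(.421,-.21,-.029,96.4,6))
E
```

```text
t 33.1 pos [ 0.4384 -0.161   0.0495] jaw 94.9 f [-0.  -0.4  0.3] open mm 70.0
11
[[[0.003,-0.007,-0.0],[-0.001,0.002,-0.004]],[[0.008,-0.018,-0.0],[-0.001,0.002,-0.01]],[[0.013,-0.03,-0.0],[-0.001,0.002,-0.016]],[[0.018,-0.04,-0.0],[-0.001,0.002,-0.022]],[[0.022,-0.047,-0.0],[-0.001,0.002,-0.026]],[[0.022,-0.047,0.009],[-0.001,0.002,-0.026]],[[0.022,-0.047,0.023],[-0.001,0.002,-0.026]],[[0.022,-0.047,0.039],[-0.001,0.002,-0.026]],[[0.022,-0.047,0.055],[-0.001,0.002,-0.026]],[[0.022,-0.047,0.069],[-0.001,0.002,-0.026]],[[0.022,-0.047,0.079],[-0.001,0.002,-0.026]]]
```

>>> servo_tool --targets '[[[0.003, -0.007, 0], [0, 0, -0.004]], [[0.008, -0.018, 0], [0, 0, -0.01]], [[0.013, -0.03, 0], [0, 0, -0.016]], [[0.018, -0.04, 0], [0, 0, -0.022]], [[0.021, -0.045, 0], [0, 0, -0.026]], [[0.021, -0.045, 0.009], [0, 0, -0.026]], [[0.021, -0.045, 0.023], [0, 0, -0.026]], [[0.021, -0.045, 0.039], [0, 0, -0.026]], [[0.021, -0.045, 0.055], [0, 0, -0.026]], [[0.021, -0.045, 0.069], [0, 0, -0.026]], [[0.021, -0.045, 0.079], [0, 0, -0.026]], [[0.021, -0.045, 0.079], [0, 0, -0.026]]]'

```text
time_s: 34.65
position: [0.4208, -0.2052, -0.0314]
tcp_rot: [[-0.994, -0.112, -0.001], [-0.112, 0.994, 0.001], [0.001, 0.001, -1.0]]
force: [0.2, 0.1, 0.5]
opening: 0.805
```

>>> servo_tool --targets '[[[0, 0, 0], [0, 0, 0]], [[0, 0, 0], [0, 0, 0]], [[0, 0, 0], [0, 0, 0]], [[0, 0, 0], [0, 0, 0]], [[0, 0, 0], [0, 0, 0]], [[0, 0, 0], [0, 0, 0]], [[0, 0, 0], [0, 0, 0]]]' --gripper 0.0

```text
time_s: 35.52
position: [0.4219, -0.2064, -0.0303]
tcp_rot: [[-0.994, -0.112, 0.001], [-0.112, 0.994, -0.001], [-0.001, -0.001, -1.0]]
force: [-0.0, -1.5, 3.0]
opening: 0.355
```

```bash
python3 - <<'E'
from h import *
s=telemetry.read_state();x,y,z=s["position"]
plan((x,y,.045,96.4,3),(.604,-.185,.045,96.4,6),(.604,-.185,0,96.4,3))
E
```

```text
t 35.5 pos [ 0.4219 -0.2064 -0.0303] jaw 96.4 f [-0.  -1.5  3. ] open mm 30.9
12
[[[-0.0,-0.0,-0.022],[-0.001,0.001,0.0]],[[-0.0,-0.0,-0.053],[-0.001,0.001,0.0]],[[-0.0,-0.0,-0.075],[-0.001,0.001,0.001]],[[-0.022,-0.0,-0.075],[-0.001,0.001,0.001]],[[-0.054,0.0,-0.075],[-0.001,0.001,0.001]],[[-0.092,0.0,-0.075],[-0.001,0.001,0.001]],[[-0.129,0.0,-0.075],[-0.001,0.001,0.001]],[[-0.161,0.001,-0.075],[-0.001,0.001,0.001]],[[-0.183,0.001,-0.075],[-0.001,0.001,0.001]],[[-0.183,0.001,-0.062],[-0.001,0.001,0.001]],[[-0.183,0.001,-0.043],[-0.001,0.001,0.001]],[[-0.183,0.001,-0.03],[-0.001,0.001,0.001]]]
```

>>> servo_tool --targets '[[[0, 0, -0.022], [0, 0, 0]], [[0, 0, -0.053], [0, 0, 0]], [[0, 0, -0.075], [0, 0, 0]], [[-0.022, 0, -0.075], [0, 0, 0]], [[-0.054, 0, -0.075], [0, 0, 0]], [[-0.092, 0, -0.075], [0, 0, 0]], [[-0.129, 0, -0.075], [0, 0, 0]], [[-0.161, 0.001, -0.075], [0, 0, 0]], [[-0.183, 0.001, -0.075], [0, 0, 0]], [[-0.183, 0.001, -0.062], [0, 0, 0]], [[-0.183, 0.001, -0.043], [0, 0, 0]], [[-0.183, 0.001, -0.03], [0, 0, 0]]]'

```text
time_s: 37.02
position: [0.6001, -0.1834, -0.003]
tcp_rot: [[-0.994, -0.111, -0.005], [-0.111, 0.994, 0.002], [0.004, 0.003, -1.0]]
force: [0.8, 0.2, -0.8]
opening: 0.356
```

>>> servo_tool --targets '[[[0, 0, 0.008], [0, 0, 0]], [[0, 0, 0.016], [0, 0, 0]], [[0, 0, 0.022], [0, 0, 0]], [[0, 0, 0.024], [0, 0, 0]], [[0, 0, 0.025], [0, 0, 0]], [[0, 0, 0.025], [0, 0, 0]]]'

```text
time_s: 37.78
position: [0.6032, -0.1843, -0.0253]
tcp_rot: [[-0.994, -0.112, 0.001], [-0.112, 0.994, -0.0], [-0.0, -0.0, -1.0]]
force: [-0.2, 0.2, -0.5]
opening: 0.36
```

>>> servo_tool --targets '[[[0, 0, 0.001], [0, 0, 0]], [[0, 0, 0.0015], [0, 0, 0]], [[0, 0, 0.0015], [0, 0, 0]]]'

```text
time_s: 38.15
position: [0.6033, -0.1843, -0.0262]
tcp_rot: [[-0.994, -0.112, 0.001], [-0.112, 0.994, -0.0], [-0.001, -0.0, -1.0]]
force: [-0.2, 0.4, 5.1]
opening: 0.359
```

Contact felt. Releasing, rising, and moving aside toward the base for a clear view.

>>> servo_tool --targets '[[[0, 0, 0], [0, 0, 0]], [[0, 0, 0], [0, 0, 0]], [[0, 0, 0], [0, 0, 0]], [[0, 0, -0.01], [0, 0, 0]], [[0, 0, -0.03], [0, 0, 0]], [[0, 0, -0.055], [0, 0, 0]], [[0, 0, -0.085], [0, 0, 0]], [[0.03, -0.02, -0.115], [0, 0, 0]], [[0.07, -0.06, -0.14], [0, 0, 0]], [[0.11, -0.1, -0.15], [0, 0, 0]], [[0.15, -0.14, -0.15], [0, 0, 0]], [[0.18, -0.17, -0.15], [0, 0, 0]]]' --gripper 0.044

```text
time_s: 39.65
position: [0.4419, -0.3751, 0.1247]
tcp_rot: [[-0.994, -0.111, 0.001], [-0.111, 0.994, -0.002], [-0.001, -0.002, -1.0]]
force: [-0.2, 0.5, -0.1]
opening: 0.504
```

>>> servo_tool --targets '[[[0, -0.04, 0], [0, 0, 0]], [[0, -0.08, 0], [0, 0, 0]], [[0, -0.12, 0], [0, 0, 0]], [[0, -0.12, 0], [0, 0, 0]], [[0, -0.12, 0], [0, 0, 0]]]'

```text
time_s: 40.28
position: [0.4563, -0.4914, 0.1234]
tcp_rot: [[-0.994, -0.112, -0.0], [-0.112, 0.994, 0.001], [0.0, 0.001, -1.0]]
force: [0.2, -0.0, -0.4]
opening: 0.503
```

```bash
python3 - <<'E'
from h import *
print(telemetry.read_state()["position"])
a=cv2.resize(np.array(eyes.capture("top")["pixels"])[150:320,100:540],(790,305),interpolation=cv2.INTER_CUBIC)
b=cv2.resize(np.array(eyes.capture("side")["pixels"])[120:400,230:500],None,fx=1.05,fy=1.05)
b=cv2.copyMakeBorder(b,0,0,0,790-b.shape[1],cv2.BORDER_CONSTANT)
cv2.imwrite("pics/end.png",np.vstack([a,b]))
E
```

```text
[ 0.45625564 -0.4914234   0.12335317]
```

View pics/end.png

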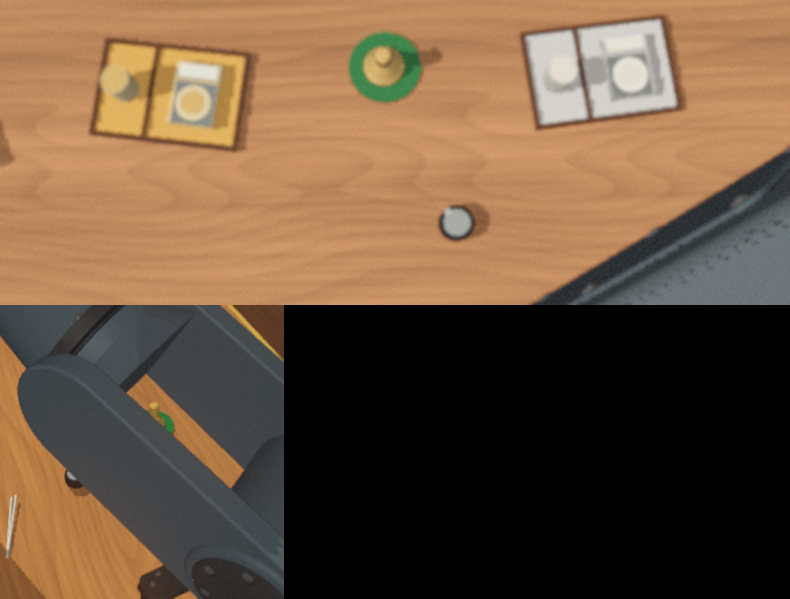

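The final top view shows both slabs flat in the wide bays at (193,95) and (630,68). The tubes stand in the narrow bays at (118,80) and (563,72), the bell is centred on the pad at (385,65), and the loupe is unmoved at (457,222). The arm hides the side view. Handing in.

```bash
python3 -c "
from rig import order;print(order.hand_in())"
```

```text
the job is handed in; nothing more can be done
None
```

All five pieces are placed and the job is handed in at about 40 s of robot time. The slab and tube of each metal are in their own tray, the bell is on the felt pad, and the loupe is where it started.

- **Placing:** I lowered each piece until contact showed on the wrist force (about 3 to 5.5 N), then released it.
- **Last check:** The final top view shows both slabs in the wide bays, both tubes in the narrow bays and the bell centred on the pad. The loupe is within about 1 px of its start. The side view in that last check was blocked by the arm, so I judged uprightness and flatness from the top view and the placing heights. The silver slab was also seen flat in its bay from the side earlier.
- **Disagreement:** The reported TCP z was about 40 mm lower than the real finger tips. I saw this in three side pictures and in the tip's shadow. Motion down to a reported z of −0.034 m met no resistance, which fits. I allowed for it in every grasp height, and the contact heights agreed with it to about 1 mm.

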